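# Dock a glucose meter in the test jig and lock the toggle clamp on it

### The job

Put the white glucose meter into the channel of the test jig, screen up with its blue contact end towards the clamp, and slide it gently along until it is fully home against the blue end stop. Then push the red toggle-clamp handle down over centre, all the way to its stop, so that the black foot holds the meter, and let go. Feel your way and force nothing, and leave the other things on the desk where they are.

Things in the scene. Friction and masses are not known exactly. Their poses are not given: they have to be found in the camera images.
- meter_mid (a point): centre (half-way up) of the loose glucose meter: white, 110 long (x) x 52 wide (y) x 32 mm tall (z), 0.2 to 0.35 kg, flat underside and straight sides, screen and buttons on top; x points to its blue contact end
- meter_end (a point): middle of the meter's blue contact end face, 55 mm from its centre, 16 mm above its underside
- jig: test jig, fixed to the desk: aluminium plate 300 (x) x 150 (y) x 12 mm. Origin under the plate's middle; x runs along the channel from the loading end to the clamp, z up. The toggle clamp stands at its far end: open, bar, foot and handle stand up over jig x +55 to +170, to 175 mm high; closed, the foot presses on the meter's top at jig x +10, y 0
- channel (a point): on the channel floor (the plate's top, 12 mm above the desk), on its centre line, at jig x -70: a good place to set the meter's centre down, clear of the stop; axes as the jig's. Two white rails 57 mm apart run along the channel from 70 mm before this point to 120 mm beyond it; with their flared lips they end 10 mm above the channel floor, so the meter stands 22 mm proud of them
- stop_slot (a point): on the channel floor at the middle of the slots in which the blue end stop is set (axes as the jig's). The stop is a rigid block 52 wide x 24 mm tall across the channel; its face towards the meter lies anywhere from 10 mm before to 10 mm beyond this point: its setting is not measured and has to be found by eye or by feel
- home_pin (a joint): small brass pin in the middle of the end stop's face; it stands 4 mm out of the face and the arriving meter pushes it in with almost no force: 0 out, 0.004 flush, the meter then being fully home on the rigid stop face. A push of 5 to 15 N seats it; over 30 N damages the contacts
- grip (a point): middle of the clamp's red handle grip, 75 (x, along the handle) x 22 (y) x 14 mm (z); x points to the free end, away from the meter. Open, x leans about 64 degrees up and this point is 139 mm above the desk. The handle turns down in the jig's x-z plane until about level; closed at its stop (1 to 2 degrees below level) this point is at jig x +191, z +58
- handle_pivot (a point): pin about which the handle turns, 100 mm behind the grip's middle, carried along by the clamp's bar: jig x +110, z +48 open, x +106, z +56 at 45 degrees, x +94, z +62 at 23 degrees, x +91, z +62 closed. The grip takes 2 to 3 N to push, up to 9 N from 16 to 7 degrees above level; then it snaps over centre and locks on its stop. Over 30 N strains the clamp
- foot (a joint): how far the clamp's sprung black foot (18 mm across) is squeezed by the meter: 0 hanging free, about 0.003 clamped
- stamp: blue-and-white self-inking stamp, 50 x 30 mm, 76 mm tall; bystander; origin under its middle
- sanitizer: green bottle with white cap, 58 mm across, 135 mm tall; bystander; origin under its middle
- mouse: black computer mouse, 105 x 62 x 24 mm; bystander; origin under its middle
- hard_case: flat pink hard case, 190 x 75 x 41 mm; bystander; origin under its middle
- pen: blue pen, 130 mm long, 9 mm thick; bystander; origin under its middle
- oximeter: grey-and-white finger oximeter, 60 x 34 x 29 mm; bystander; origin under its middle
There are look-alikes about, which are no part of the job. Leave any yellow look-alike of the part that bears meter_mid alone.

How it is judged (in metres and radians):
On the way:
1. the meter lies square in the channel, fully home against the end stop, with the clamp still open (value of joint home_pin above 0.0028 m and angle between the x axis of meter_mid and the x axis of jig, either way round below 0.05 rad and y of meter_mid in the frame of jig between -0.004 and 0.004 m and z of meter_mid in the frame of jig below 0.031 m and angle between meter_mid's own z axis and vertical below 0.05 rad and x of meter_end in the frame of jig above 0 m and angle between grip's own x axis and vertical below 0.9 rad), for 0.2 s.
At the end, for the whole second after the job is handed in: The meter lies flat and square (within 3 degrees) in the channel, contact end to the stop with the pin pushed in at least 2.8 of 4 mm, and at rest; the handle is past centre and down at its stop (not more than 2 degrees above level), with the foot squeezed at least 2.2 mm on the meter (value of joint home_pin above 0.0028 m and angle between the x axis of meter_mid and the x axis of jig, either way round below 0.05 rad and y of meter_mid in the frame of jig between -0.004 and 0.004 m and z of meter_mid in the frame of jig below 0.031 m and angle between meter_mid's own z axis and vertical below 0.05 rad and x of meter_end in the frame of jig above 0 m and angle between grip's own x axis and vertical above 1.535 rad and value of joint foot above 0.0022 m and linear speed of meter below 0.01 m/s); the robot touches nothing.
It fails at once if the meter is pressed against the jig with more than 30 N before the clamp comes down (contact force between meter and jig above 30 N and angle between grip's own x axis and vertical below 0.9 rad).
It fails at once if the fingers press the jig or its clamp with more than 30 N (contact force between the fingers and jig above 30 N).
It fails at once if a bystander on the desk (stamp, sanitizer bottle, mouse, case, pen or oximeter) is moved more than 20 mm (distance of any of stamp, sanitizer, mouse, hard_case, pen, oximeter from where it was at the start of the episode above 0.02 m).
It also fails if it takes over 58 s, if anything falls off the work surface, if the arm or the gripper's body presses on something with over 40 N, if the wrist force passes 120 N, or if a joint passes its speed limit or range.

### The arm

A 7-joint arm with a two-finger parallel gripper is mounted at the origin on the work surface. World frame = base frame: x ahead of the robot, y to its left, z up, the work surface at z = 0. Lengths are in m, angles in degrees, forces in N, time in s.
With the tool pointing down it reaches from about 0.425 to 0.95 m from the base axis. Payload 4.7 kg.
Tool frame: the origin (TCP) lies at the very end of the fingers, on their centre line; the grasp point (between the pads) lies 19 mm behind it; z points along the fingers, y is the direction in which the jaws open and shut (so a half turn about z gives the same grasp; the last joint's range is limited). The gripper opens to 85 mm and grips with 20 to 120 N. Pads are 22 mm wide; open, the fingers measure 114 mm over their backs; the gripper's body (76 mm by 85 mm) begins 54 mm behind the grasp point. The pads swing forward as they close: fully open they stand 13 mm farther back than shut.
Start: joints at [63.318, 26.849, -2.785, 87.806, 1.381, 65.374, -4.715], TCP at [0.286, -0.612, 0.194] pointing down, gripper open.
Joint ranges: [-148.3, 148.3], [-19.14, 114.17], [-79.39, 73.82], [5.75, 140.21], [-59.74, 239.74], [12.07, 113.84], [-152.46, 152.46]. Speed limits (degrees/s): [147.25, 147.25, 180, 180, 180, 180, 180].

### API

Orientations are given as [roll, pitch, yaw] about the fixed x, y, z axes, in that order (R = Rz(yaw) Ry(pitch) Rx(roll)).
In Python, from cell import env, vision, order gives the robot as it stands.
- The arm moves only by the tool play_rows, never from a script. Its argument "increments" is a list of rows, each an object with "xyz": the shift along the tool's x, y, z normalised to -1 to 1, where 1 is 1000 mm, a list of three; "twist": the turn, a rotation vector about the tool's x, y, z normalised to -1 to 1, where 1 is 360 degrees, a list of three; "hand": the opening, from 0 (shut) to 1 (fully open). A call has 1 to 10 rows; each row is the pose to reach, as a shift and turn from the pose commanded when the call began, along the tool's axes at that moment, turning the shorter way round; what a row does not reach only later rows make up. A row lasts 1/10 s, in which the tool goes at most 50 mm and 8.59 degrees, less where a joint would pass 70% of its speed; a pose out of reach is approached as far as the arm can. A call with a number of a shift or a turn outside -1 to 1 is refused whole. A call with a gripper value outside its range is refused whole. The fingers move at their own pace and stop on an object; "squeeze" is the grip in N (left out, the last holds). Time passes only in rows, so rows that repeat a pose let the fingers close. It gives the time, the measured TCP pose, the force and the opening at its end, in the units of the state.
- env.observe(): the state, without advancing time (a new reading comes with each control period).
- vision.capture(name): name is "side" or "top" or "wrist"; returns (picture, depth): 400x640x3 uint8, blue, green, red; 400x640 float32, m along the optical axis (not along the pixel's ray), 0 where there is no reading.
- vision.camera_model(name): a dict with "camera_matrix" (3x3 intrinsics, pixels), "R" (3x3) and "t" (3): a world point X has camera coordinates R X + t. Camera axes: x right, y down, z forward; pixel columns grow to the right and rows downward; lengths in m; the calibration is good to about 2 mm. The wrist camera is an equidistant fisheye: a pixel r from the principal point sees the ray r / f radians off the axis. A picture is of the moment at which its call begins: read the wrist's pose just before it. camera_model takes no time and is no camera call; for the wrist camera it gives the pose at the moment of the call.
- order.close_job(): hands the job in, once; it reports no verdict.
The state is a dict: "time": time; "qpos": joint angles; "joint_velocities": joint speeds; "effort": joint torques, N m; "tcp_pos": TCP position; "tool_rot": TCP orientation; "force": force on the tool from outside, world axes, zero at the start; "torque": the same for the moment, N m; "finger_gap": finger opening in m.
Only numpy, scipy, OpenCV 4.12 (cv2) and the standard library are available. Lean on these libraries where they do the work, as an engineer would, in place of code of your own. Each camera call takes 0.05 s, during which the arm holds its last target. There are 200 camera calls.

## Working session

There is one attempt and no reset: what is moved stays moved. The work goes in short steps, Python scripts to look and compute and a tool call to move; the robot and the scene stay as the last step left them, time stands still between calls to the robot, and variables do not carry over. Pictures are saved under pics/ and viewed, about 8 in all and at most 12, crops included, and the job is handed in when it is done.

Besides the shell and the picture viewer there is one more tool, called after "Request:" in YAML: its name, and indented under it one key for each argument. play_rows: Moves the arm, as the interface text tells. Its arguments: {"type":"object","properties":{"increments":{"type":"array","items":{"type":"object","properties":{"xyz":{"type":"array","items":{"type":"number"}},"twist":{"type":"array","items":{"type":"number"}},"hand":{"type":"number"}}}},"squeeze":{"type":"number"}},"required":["increments"]}

```bash
ls; mkdir -p pics
python3 - <<'E'
from cell import env, vision
import cv2,numpy as np
s=env.observe(); print(s)
for n in ("top","side"):
    m=vision.camera_model(n); print(n,m)
    p,d=vision.capture(n); cv2.imwrite(f"pics/{n}0.png",p); np.save(f"pics/{n}0.npy",d)
E
```

```text
pics
{'time': 0.0, 'qpos': array([63.31675656, 26.89801535, -2.78338821, 87.87509688,  1.37991249,
       65.37341839, -4.71584338]), 'joint_velocities': array([-0.05041471,  0.0077097 , -0.02242114, -0.07150624,  0.00420213,
        0.01635987, -0.0065248 ]), 'effort': array([ 1.00419627e-04, -5.10311830e+01, -4.63395962e-02, -2.37714082e+01,
        1.07138569e-02,  7.63088377e-03,  1.70664165e-06]), 'tcp_pos': array([ 0.28528289, -0.61102073,  0.19304293]), 'tool_rot': array([-1.79887044e+02,  3.72048641e-03,  2.50276478e+01]), 'force': array([-0.91334636, -1.03781928,  0.63484711]), 'torque': array([-0.01136108, -0.00013354,  0.01255465]), 'finger_gap': 0.08538846164665773}
top {'camera_matrix': array([[456.66391086,   0.        , 319.12634255],
       [  0.        , 456.66391086, 199.05871733],
       [  0.        ,   0.        ,   1.        ]]), 'R': array([[ 2.02752161e-02, -9.99794264e-01, -5.88096340e-04],
       [-9.93282749e-01, -2.00761348e-02, -1.13957580e-01],
       [ 1.13922328e-01,  2.89466051e-03, -9.93485442e-01]]), 't': array([0.07544749, 0.56869976, 1.23539669])}
side {'camera_matrix': array([[393.40989961,   0.        , 319.21542451],
       [  0.        , 393.40989961, 201.2729538 ],
       [  0.        ,   0.        ,   1.        ]]), 'R': array([[-0.92719078, -0.37433528, -0.01379702],
       [-0.22942454,  0.59660633, -0.76904178],
       [ 0.29611085, -0.70988308, -0.63904959]]), 't': array([0.53803556, 0.14545757, 1.29430201])}
```

View pics/top0.png

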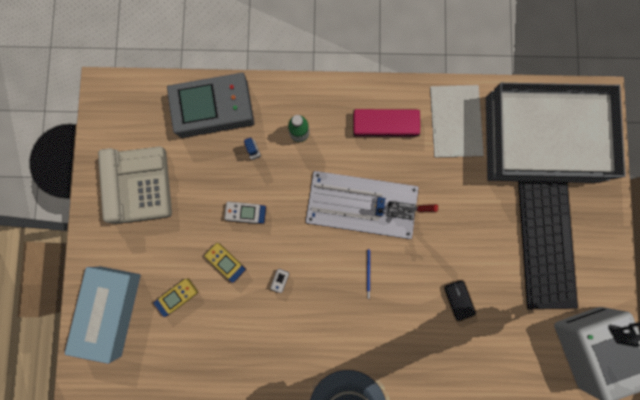

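View pics/side0.png

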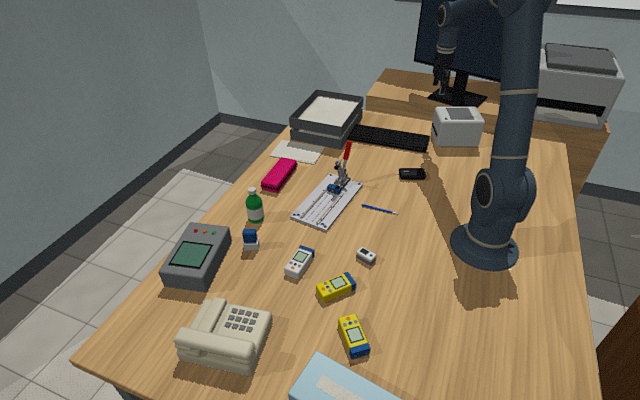

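The top view shows three candidates: the white meter at (245,213) with its blue end at right (264,213), and two yellow look-alikes at (224,262) and (176,297). White with a blue end fits the description, so I take (245,213). The jig is at (362,205), with its clamp at right. The other small white thing, at (279,281), is the oximeter.

```bash
cat > h.py <<'E'
import numpy as np,cv2
from cell import env,vision
def cloud(n,d):
    m=vision.camera_model(n);K=m["camera_matrix"];v,u=np.mgrid[:400,:640]
    c=np.stack([(u-K[0,2])/K[0,0]*d,(v-K[1,2])/K[1,1]*d,d],-1)
    return (c-m["t"])@m["R"]
def ray(n,uv,z):
    m=vision.camera_model(n);K=m["camera_matrix"];uv=np.atleast_2d(uv).astype(float)
    c=np.c_[(uv[:,0]-K[0,2])/K[0,0],(uv[:,1]-K[1,2])/K[1,1],np.ones(len(uv))]@m["R"]
    o=-m["R"].T@m["t"]
    return o+c*((z-o[2])/c[:,2])[:,None]
def proj(n,X):
    m=vision.camera_model(n);K=m["camera_matrix"];c=np.atleast_2d(X)@m["R"].T+m["t"];p=c@K.T
    return p[:,:2]/p[:,2:]
E
python3 - <<'E'
from h import *
p=cv2.imread("pics/top0.png");d=np.load("pics/top0.npy");W=cloud("top",d)
H=W[...,2]; print("desk z",np.median(H[220:290,320:350]))
def rect(mask,z,name):
    n,l,st,c=cv2.connectedComponentsWithStats(mask.astype(np.uint8))
    i=1+np.argmax(st[1:,4]);v,u=np.where(l==i)
    X=ray("top",np.c_[u,v],z)[:,:2].astype(np.float32)
    r=cv2.minAreaRect(X);ctr=np.array(r[0]);
    e,w=np.linalg.eigh(np.cov(X.T)); a=w[:,1]
    print(name,"n",st[i,4],"px",c[i],"minrect",r,"mean",X.mean(0),"axis deg",np.degrees(np.arctan2(a[1],a[0])))
    return l==i
roi=np.zeros((400,640),bool);roi[195:235,215:275]=1
rect(roi&(H>.018),.032,"meter")
roi=np.zeros((400,640),bool);roi[160:250,295:425]=1
hsv=cv2.cvtColor(p,cv2.COLOR_BGR2HSV)
rect(roi&(H>.006)&(H<.03),.012,"jig")
rect(roi&(hsv[...,1]<60)&(hsv[...,2]>110),.012,"jigcol")
a=cv2.resize(p[190:240,205:285],None,fx=5,fy=5,interpolation=3)
b=cv2.resize(p[165:245,300:440],None,fx=5,fy=5,interpolation=3)
o=np.zeros((250+400,700,3),np.uint8);o[:250,:400]=a;o[250:,:700]=b
cv2.imwrite("pics/crop1.png",cv2.resize(o,None,fx=.92,fy=.92))
E
```

```text
desk z -0.00022810918748441536
meter n 747 px [245.14725569 212.59705489] minrect ((0.5258227586746216, 0.29082190990448), (0.1102297231554985, 0.05297739431262016), 85.45555877685547) mean [0.5252802  0.29095903] axis deg 85.52837781081915
jig n 5092 px [359.99253731 204.70600943] minrect ((0.5562170147895813, -0.03413231670856476), (0.30140018463134766, 0.14986950159072876), 82.472412109375) mean [ 0.5559123 -0.0283625] axis deg 82.05064299315045
jigcol n 4915 px [357.81098678 203.72919634] minrect ((0.5570576190948486, -0.03365996479988098), (0.30251166224479675, 0.1529555320739746), 82.61489868164062) mean [ 0.5585706 -0.0221963] axis deg 82.84495060319887
```

View pics/crop1.png

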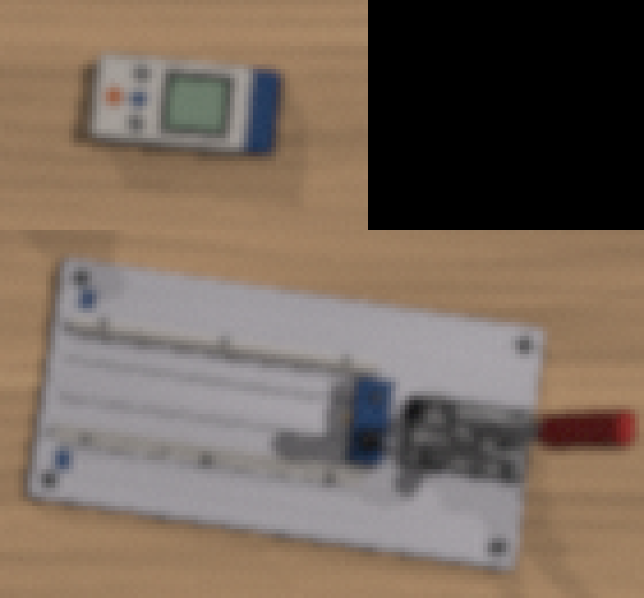

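```bash
cat >> h.py <<'E'
from scipy.spatial.transform import Rotation as Ro
JC=np.array([.5566,-.034,0]);JA=-97.5
def jw(x,y,z):
    a=np.radians(JA);c,s=np.cos(a),np.sin(a)
    return JC+np.array([c*x-s*y,s*x+c*y,z])
def wj(X):
    a=np.radians(JA);c,s=np.cos(a),np.sin(a);d=np.asarray(X)-JC
    return np.stack([c*d[...,0]+s*d[...,1],-s*d[...,0]+c*d[...,1],d[...,2]],-1)
def inc(pos,yaw,pitch=0,roll=180):
    s=env.observe();R=Ro.from_euler('xyz',s["tool_rot"],degrees=True);T=Ro.from_euler('xyz',[roll,pitch,yaw],degrees=True)
    print("xyz",np.round(R.inv().apply(np.array(pos)-s["tcp_pos"]),4),"twist",np.round((R.inv()*T).as_rotvec()/2/np.pi,4), "t",s["time"],"F",np.round(s["force"],1))
E
python3 - <<'E'
from h import *
inc([.45,-.25,.35],85.5)
p=cv2.imread("pics/top0.png");d=np.load("pics/top0.npy");W=cloud("top",d);J=wj(W)
hsv=cv2.cvtColor(p,cv2.COLOR_BGR2HSV)
m=(hsv[...,0]>95)&(hsv[...,0]<130)&(hsv[...,1]>120)&(J[...,0]>-20e-3)&(J[...,0]<.08)&(abs(J[...,1])<.04)&(J[...,2]>.02)&(J[...,2]<.06)
v,u=np.where(m);X=wj(ray("top",np.c_[u,v],.036));print("stop jig x pct",np.percentile(X[:,0],[1,5,20,50,80,95,99]),"y",np.percentile(X[:,1],[2,50,98]),len(u))
# clamp point heights along jig x
for x in np.arange(.04,.22,.01):
    k=(abs(J[...,0]-x)<.005)&(abs(J[...,1])<.03)&(J[...,2]>.03)
    if k.any(): print(round(x,2),k.sum(),np.round(J[k][:,2].max(),3),np.round([J[k][:,1].min(),J[k][:,1].max()],3))
E
```

```text
xyz [ 0.302  -0.2578 -0.1564] twist [-3.00e-04 -1.00e-04 -1.68e-01] t 0.1 F [-0.3 -0.5 -1. ]
stop jig x pct [0.03987874 0.04034511 0.04223289 0.04562232 0.05092591 0.05373183
 0.05598366] y [-0.02226882  0.00255212  0.02178077] 64
0.04 49 0.042 [-0.026  0.026]
0.05 67 0.046 [-0.025  0.026]
0.06 55 0.126 [-0.026  0.025]
0.07 33 0.139 [-0.009  0.007]
0.08 35 0.137 [-0.016  0.008]
0.09 38 0.136 [-0.014  0.008]
0.1 26 0.134 [-0.012  0.005]
0.11 26 0.061 [-0.018  0.007]
0.12 35 0.085 [-0.012  0.011]
0.13 44 0.113 [-0.014  0.012]
0.14 52 0.131 [-0.012  0.014]
0.15 46 0.153 [-0.01   0.008]
0.16 52 0.175 [-0.01   0.012]
0.17 33 0.175 [-0.01   0.011]
0.18 2 0.17 [-0.004 -0.001]
```

Request:
play_rows:
  increments:
    - {"xyz": [0,0,-0.05],"twist": [0,0,0],"hand": 1}
    - {"xyz": [0.302,-0.258,-0.156],"twist": [0,0,-0.168],"hand": 1}
    - {"xyz": [0.302,-0.258,-0.156],"twist": [0,0,-0.168],"hand": 1}
    - {"xyz": [0.302,-0.258,-0.156],"twist": [0,0,-0.168],"hand": 1}
    - {"xyz": [0.302,-0.258,-0.156],"twist": [0,0,-0.168],"hand": 1}
    - {"xyz": [0.302,-0.258,-0.156],"twist": [0,0,-0.168],"hand": 1}
    - {"xyz": [0.302,-0.258,-0.156],"twist": [0,0,-0.168],"hand": 1}
    - {"xyz": [0.302,-0.258,-0.156],"twist": [0,0,-0.168],"hand": 1}
    - {"xyz": [0.302,-0.258,-0.156],"twist": [0,0,-0.168],"hand": 1}
    - {"xyz": [0.302,-0.258,-0.156],"twist": [0,0,-0.168],"hand": 1}

```text
time: 1.1
tcp_pos: [0.4532, -0.2435, 0.352]
tool_rot: [179.8, -0.1, 86.1]
force: [-0.5, 1.0, 0.0]
finger_gap: 0.0852
```

```bash
python3 -c "
from h import *
inc([.5258,.2908,.2],85.5)"
```

```text
xyz [0.5379 0.0355 0.1526] twist [ 0.0006 -0.0002  0.0017] t 1.1 F [-0.5  1.   0. ]
```

Request:
play_rows:
  increments:
    - {"xyz": [0.538,0.035,0.153],"twist": [0,0,0.002],"hand": 1}
    - {"xyz": [0.538,0.035,0.153],"twist": [0,0,0.002],"hand": 1}
    - {"xyz": [0.538,0.035,0.153],"twist": [0,0,0.002],"hand": 1}
    - {"xyz": [0.538,0.035,0.153],"twist": [0,0,0.002],"hand": 1}
    - {"xyz": [0.538,0.035,0.153],"twist": [0,0,0.002],"hand": 1}
    - {"xyz": [0.538,0.035,0.153],"twist": [0,0,0.002],"hand": 1}
    - {"xyz": [0.538,0.035,0.153],"twist": [0,0,0.002],"hand": 1}
    - {"xyz": [0.538,0.035,0.153],"twist": [0,0,0.002],"hand": 1}
    - {"xyz": [0.538,0.035,0.153],"twist": [0,0,0.002],"hand": 1}
    - {"xyz": [0.538,0.035,0.153],"twist": [0,0,0.002],"hand": 1}

```text
time: 2.1
tcp_pos: [0.5191, 0.2268, 0.2125]
tool_rot: [-180.0, 0.1, 84.7]
force: [0.4, 0.2, 0.9]
finger_gap: 0.0854
```

Request:
play_rows:
  increments:
    - {"xyz": [0,0,0],"twist": [0,0,0],"hand": 1}
    - {"xyz": [0,0,0],"twist": [0,0,0],"hand": 1}
    - {"xyz": [0,0,0],"twist": [0,0,0],"hand": 1}

```text
time: 2.4
tcp_pos: [0.5192, 0.2243, 0.2133]
tool_rot: [-180.0, 0.1, 84.7]
force: [0.1, -0.7, -0.2]
finger_gap: 0.085
```

Run:
```python
from h import *
inc([.5258,.2908,.2],85.5)
print(vision.camera_model("wrist"))
p,d=vision.capture("wrist");cv2.imwrite("pics/w1.png",p)
inc([.5258,.2908,.08],85.5)
```

```text
xyz [0.0669 0.0004 0.0132] twist [-0.      0.0002 -0.0023] t 2.4 F [ 0.1 -0.7 -0.2]
{'camera_matrix': array([[309.70691629,   0.        , 322.24206644],
       [  0.        , 309.70691629, 197.53128702],
       [  0.        ,   0.        ,   1.        ]]), 'R': array([[ 0.99570647, -0.09255967,  0.00115646],
       [-0.08905612, -0.95445952,  0.28473853],
       [-0.02525151, -0.28361898, -0.95860452]]), 't': array([-0.49712589,  0.21785635,  0.47390771])}
xyz [0.0673 0.     0.1335] twist [ 0.0001  0.0002 -0.0025] t 2.45 F [0.3 1.  0.8]
```

View pics/w1.png

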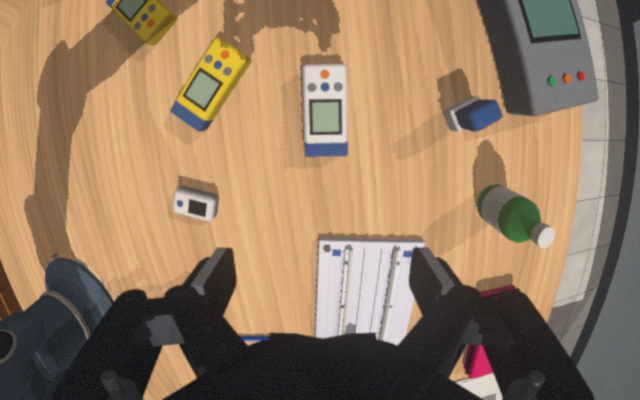

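The wrist view shows the white meter at (325,110), blue end (326,149) towards the jig, with nothing standing in the way of the fingers.

```bash
cat >> h.py <<'E'
def wray(m,uv,z):
    K=m["camera_matrix"];q=np.atleast_2d(uv).astype(float)-K[:2,2];r=np.hypot(*q.T);t=r/K[0,0]
    c=np.c_[q/np.maximum(r,1e-9)[:,None]*np.sin(t)[:,None],np.cos(t)]@m["R"];o=-m["R"].T@m["t"]
    return o+c*((z-o[2])/c[:,2])[:,None]
E
python3 - <<'E'
from h import *
p=cv2.imread("pics/w1.png");hsv=cv2.cvtColor(p,cv2.COLOR_BGR2HSV);m=vision.camera_model("wrist")
roi=np.zeros((400,640),bool);roi[50:170,290:365]=1
# white, blue or green; wood has hue 8..22 with sat>60
k=roi&(((hsv[...,1]<50)&(hsv[...,2]>120))|((hsv[...,0]>35)&(hsv[...,0]<130)&(hsv[...,1]>40)&(hsv[...,2]>60)))
n,l,st,c=cv2.connectedComponentsWithStats(k.astype(np.uint8));i=1+np.argmax(st[1:,4]);print(st[i],c[i])
v,u=np.where(l==i);X=wray(m,np.c_[u,v],.032)[:,:2].astype(np.float32);print(cv2.minAreaRect(X))
roi[:]=0;roi[235:345,305:430]=1
k=roi&(hsv[...,1]<60)&(hsv[...,2]>90)
v,u=np.where(k);X=wray(m,np.c_[u,v],.012);J=wj(X);print("jig end x",np.percentile(J[:,0],[.5,2]),"y",np.percentile(J[:,1],[.5,99.5]))
E
```

```text
[ 303   64   45   93 2854] [324.95339874 108.21829012]
((0.5299423336982727, 0.29366472363471985), (0.10869958251714706, 0.05046984553337097), 85.87403106689453)
jig end x [-0.15407025 -0.15186659] y [-0.07097686  0.08234555]
```

Run:
```python
from h import *
p=cv2.imread("pics/side0.png");d=np.load("pics/side0.npy");W=cloud("side",d);J=wj(W)
v,u=np.mgrid[:400,:640]
k=(J[...,2]>.024)&(J[...,2]<.05)&(np.hypot(W[...,0]-.5258,W[...,1]-.2908)<.08)
X=W[k][:,:2].astype(np.float32);print("meter",cv2.minAreaRect(X),len(X))
X=ray("side",np.c_[u[k],v[k]],.032);print("ray",cv2.minAreaRect(X[:,:2].astype(np.float32)))
k=(abs(J[...,0])<.2)&(abs(J[...,1])<.11)&(J[...,2]>.006)&(J[...,2]<.02)
print("jig",cv2.minAreaRect(W[k][:,:2].astype(np.float32)),k.sum(), np.percentile(J[k][:,0],[1,99]),np.percentile(J[k][:,1],[1,99]))
d=np.load("pics/top0.npy");W=cloud("top",d)
k=(W[...,2]>.024)&(W[...,2]<.05)&(np.hypot(W[...,0]-.5258,W[...,1]-.2908)<.08)
print("meter top depth",cv2.minAreaRect(W[k][:,:2].astype(np.float32)))
inc([.528,.2923,.07],85.7)
```

```text
meter ((0.5259256958961487, 0.2969948351383209), (0.1135018840432167, 0.053009483963251114), 85.51871490478516) 473
ray ((0.5245609283447266, 0.301258385181427), (0.11581383645534515, 0.054127469658851624), 85.89254760742188)
jig ((0.557375967502594, -0.03044375777244568), (0.3080599009990692, 0.15268774330615997), 82.2043228149414) 1823 [-0.15247369  0.14090124] [-0.07423077  0.07371915]
meter top depth ((0.5258134603500366, 0.29190266132354736), (0.11016573756933212, 0.05210297182202339), 85.65570831298828)
xyz [0.069  0.0021 0.1435] twist [ 0.0001  0.0002 -0.003 ] t 2.45 F [0.3 1.  0.8]
```

Request:
play_rows:
  increments:
    - {"xyz": [0.035,0.001,0.05],"twist": [0,0,-0.003],"hand": 1}
    - {"xyz": [0.069,0.001,0.1],"twist": [0,0,-0.003],"hand": 1}
    - {"xyz": [0.069,0.001,0.14],"twist": [0,0,-0.003],"hand": 1}
    - {"xyz": [0.069,0.001,0.16],"twist": [0,0,-0.003],"hand": 1}
    - {"xyz": [0.069,0.001,0.17],"twist": [0,0,-0.003],"hand": 1}
    - {"xyz": [0.069,0.001,0.17],"twist": [0,0,-0.003],"hand": 1}
    - {"xyz": [0.069,0.001,0.17],"twist": [0,0,-0.003],"hand": 1}

```text
time: 3.15
tcp_pos: [0.5277, 0.2943, 0.0455]
tool_rot: [179.8, -0.1, 85.8]
force: [0.1, -0.3, -0.2]
finger_gap: 0.0854
```

Run:
```python
from h import *
inc([.527,.293,.013],85.6)
p,d=vision.capture("side");cv2.imwrite("pics/s1.png",cv2.resize(p[210:310,240:400],None,fx=4,fy=4,interpolation=3))
```

```text
xyz [-0.0014 -0.0007  0.0325] twist [ 0.0005 -0.0002  0.0004] t 3.15 F [ 0.1 -0.3 -0.2]
```

View pics/s1.png

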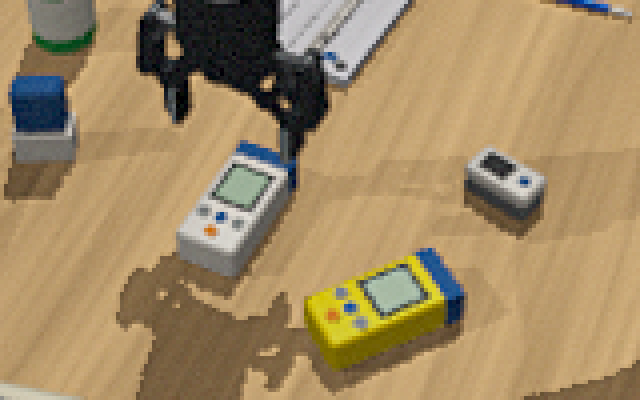

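Run:
```python
from h import *
q=proj("side",np.array([[.5277,.2943,.0455],[.5277,.2943,.058],[.527,.293,.032],[.5277,.2943,.1],[.527,.24,.032]]));print((q-[240,210])*4)
```

```text
[[236.35058449 179.19936934]
 [235.59137432 168.06091646]
 [238.66862845 190.14087352]
 [232.96499114 129.52897074]
 [265.79187527 143.91263202]]
```

Run:
```python
from h import *
p,d=vision.capture("side");W=cloud("side",d)
k=(np.hypot(W[...,0]-.5277,W[...,1]-.2943)<.09)&(W[...,2]>.04)&(W[...,2]<.14)
v,u=np.where(k);X=W[k]
for z in np.arange(.04,.14,.01):
    s=(X[:,2]>=z)&(X[:,2]<z+.01)
    if s.any(): print(round(z,2),s.sum(),"x",np.round([X[s,0].min(),X[s,0].max()],3),"y",np.round([X[s,1].min(),np.median(X[s,1]),X[s,1].max()],3))
p,d=vision.capture("top");W=cloud("top",d)
k=(np.hypot(W[...,0]-.5277,W[...,1]-.2943)<.09)&(W[...,2]>.02)&(W[...,2]<.05)
print("meter vis top",np.round([W[k].min(0),W[k].max(0)],3))
```

```text
0.09 5 x [0.478 0.575] y [0.286 0.293 0.307]
0.1 29 x [0.47  0.583] y [0.283 0.303 0.311]
0.11 32 x [0.47  0.584] y [0.282 0.301 0.312]
0.12 30 x [0.47  0.581] y [0.283 0.306 0.312]
0.13 17 x [0.471 0.586] y [0.288 0.303 0.311]
meter vis top [[0.539 0.237 0.027]
 [0.548 0.251 0.036]]
```

Request:
play_rows:
  increments:
    - {"xyz": [0,0,0.012],"twist": [0,0,0],"hand": 1}
    - {"xyz": [0,0,0.024],"twist": [0,0,0],"hand": 1}
    - {"xyz": [0,0,0.03],"twist": [0,0,0],"hand": 1}
    - {"xyz": [0,0,0.03],"twist": [0,0,0],"hand": 1}

```text
time: 3.7
tcp_pos: [0.5251, 0.2939, 0.0119]
tool_rot: [-179.9, 0.1, 85.9]
force: [-0.6, -0.1, -0.3]
finger_gap: 0.0854
```

Run:
```python
from h import *
inc([.527,.293,.013],85.6)
p,d=vision.capture("side");W=cloud("side",d);np.save("pics/s2.npy",d)
cv2.imwrite("pics/s2.png",cv2.resize(p[210:310,240:400],None,fx=4,fy=4,interpolation=3))
k=(np.hypot(W[...,0]-.5277,W[...,1]-.2943)<.09)&(W[...,2]>.038)&(W[...,2]<.14)
X=W[k]
for z in np.arange(.03,.14,.01):
    s=(X[:,2]>=z)&(X[:,2]<z+.01)
    if s.any(): print(round(z,2),s.sum(),"x",np.round([X[s,0].min(),X[s,0].max()],3),"y",np.round([X[s,1].min(),np.median(X[s,1]),X[s,1].max()],3))
print(vision.camera_model("wrist")["R"].T@-vision.camera_model("wrist")["t"])
```

```text
xyz [-0.0007  0.002  -0.0011] twist [-0.0004  0.0003  0.0008] t 3.7 F [-0.6 -0.1 -0.3]
0.06 15 x [0.471 0.579] y [0.284 0.302 0.31 ]
0.07 31 x [0.468 0.578] y [0.282 0.301 0.311]
0.08 30 x [0.468 0.579] y [0.283 0.301 0.311]
0.09 27 x [0.468 0.581] y [0.284 0.305 0.312]
0.1 30 x [0.453 0.591] y [0.293 0.305 0.313]
0.11 96 x [0.449 0.598] y [0.282 0.302 0.316]
0.12 97 x [0.451 0.597] y [0.278 0.305 0.316]
0.13 82 x [0.452 0.595] y [0.285 0.308 0.315]
[0.53134345 0.36645728 0.19221922]
```

View pics/s2.png

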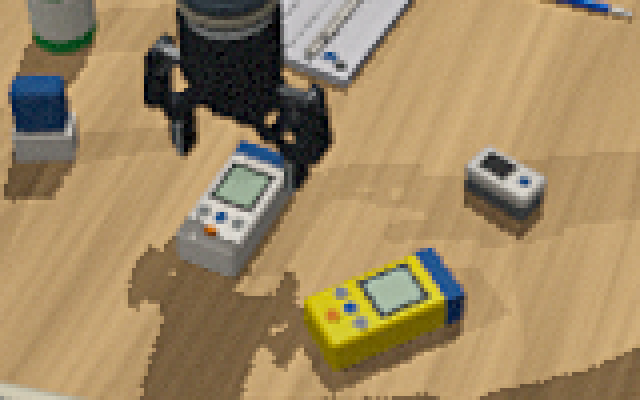

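Run:
```python
from h import *
for c in ([185,152],[297,187]):
    uv=np.array(c)/4+[240,210]
    for z in (.015,.025,.04,.06): print(c,z,np.round(ray("side",uv,z),3))
d=np.load("pics/s2.npy");print(d[235:262,280:292].round(2)[::2]);W=cloud("side",d);print(W[246,286],W[244,287],W[250,313],W[254,314])
```

```text
[185, 152] 0.015 [[0.592 0.257 0.015]]
[185, 152] 0.025 [[0.587 0.266 0.025]]
[185, 152] 0.04 [[0.58  0.278 0.04 ]]
[185, 152] 0.06 [[0.57  0.295 0.06 ]]
[297, 187] 0.015 [[0.492 0.259 0.015]]
[297, 187] 0.025 [[0.489 0.268 0.025]]
[297, 187] 0.04 [[0.483 0.28  0.04 ]]
[297, 187] 0.06 [[0.476 0.297 0.06 ]]
[[1.18 1.18 1.18 1.19 1.18 1.16 1.16 1.15 1.15 1.15 1.14 1.14]
 [1.19 1.19 1.17 1.17 1.17 1.16 1.16 1.15 1.15 1.15 1.34 1.34]
 [1.34 1.34 1.18 1.18 1.18 1.17 1.19 1.19 1.2  1.33 1.33 1.33]
 [1.32 1.33 1.32 1.2  1.19 1.18 1.19 1.2  1.21 1.21 1.32 1.32]
 [1.32 1.31 1.32 1.2  1.19 1.18 1.19 1.2  1.21 1.22 1.31 1.32]
 [1.31 1.31 1.31 1.2  1.2  1.2  1.2  1.21 1.21 1.22 1.31 1.31]
 [1.3  1.3  1.3  1.3  1.2  1.2  1.2  1.21 1.3  1.31 1.31 1.3 ]
 [1.29 1.3  1.3  1.3  1.29 1.3  1.21 1.3  1.29 1.3  1.29 1.3 ]
 [1.28 1.29 1.29 1.29 1.29 1.29 1.29 1.29 1.29 1.29 1.29 1.29]
 [1.28 1.28 1.28 1.28 1.28 1.28 1.28 1.28 1.28 1.28 1.28 1.28]
 [1.28 1.28 1.28 1.28 1.28 1.28 1.28 1.27 1.28 1.27 1.28 1.27]
 [1.27 1.26 1.27 1.27 1.27 1.27 1.27 1.27 1.27 1.27 1.27 1.27]
 [1.26 1.26 1.26 1.26 1.26 1.26 1.26 1.26 1.26 1.26 1.27 1.22]
 [1.25 1.26 1.26 1.25 1.25 1.25 1.25 1.26 1.25 1.21 1.21 1.21]]
[0.56796043 0.29911397 0.07391988] [0.56644022 0.29447705 0.07876388] [0.47279234 0.31080323 0.10449772] [0.4725898  0.30501902 0.08165915]
```

The side view puts the fingertips about 48 mm above the reported TCP, more than the 13 mm given for the open gripper. Closing here tests that safely: the gap either stops at 52 mm or the fingers shut above the meter.

Request:
play_rows:
  increments:
    - {"xyz": [0,0,0],"twist": [0,0,0],"hand": 0.75}
    - {"xyz": [0,0,0],"twist": [0,0,0],"hand": 0.65}
    - {"xyz": [0,0,0],"twist": [0,0,0],"hand": 0.5}
    - {"xyz": [0,0,0],"twist": [0,0,0],"hand": 0.45}
    - {"xyz": [0,0,0],"twist": [0,0,0],"hand": 0.4}
  squeeze: 25

```text
time: 4.25
tcp_pos: [0.5262, 0.2946, 0.0138]
tool_rot: [180.0, -0.0, 85.9]
force: [0.2, -0.2, 0.8]
finger_gap: 0.0341
```

Run:
```python
from h import *
s=env.observe();print(s["finger_gap"],s["force"],s["tcp_pos"])
p,d=vision.capture("side");W=cloud("side",d)
k=(np.hypot(W[...,0]-.5277,W[...,1]-.2943)<.09)&(W[...,2]>.038)&(W[...,2]<.11)
X=W[k]
for z in np.arange(.03,.11,.01):
    q=(X[:,2]>=z)&(X[:,2]<z+.01)
    if q.any(): print(round(z,2),q.sum(),"x",np.round([X[q,0].min(),X[q,0].max()],3),"y",np.round([X[q,1].min(),np.median(X[q,1]),X[q,1].max()],3))
```

```text
0.03412752301892602 [ 0.19644661 -0.21798138  0.75449089] [0.52620052 0.29462491 0.01376899]
0.04 1 x [0.504 0.504] y [0.296 0.296 0.296]
0.05 14 x [0.502 0.546] y [0.287 0.303 0.309]
0.06 30 x [0.494 0.554] y [0.283 0.304 0.31 ]
0.07 37 x [0.494 0.554] y [0.283 0.304 0.31 ]
0.08 22 x [0.495 0.554] y [0.289 0.304 0.31 ]
0.09 35 x [0.478 0.566] y [0.285 0.305 0.313]
0.1 83 x [0.476 0.577] y [0.284 0.304 0.315]
```

Request:
play_rows:
  increments:
    - {"xyz": [0,0,0],"twist": [0,0,0],"hand": 1}
    - {"xyz": [0,0,0],"twist": [0,0,0],"hand": 1}
    - {"xyz": [0,0,0],"twist": [0,0,0],"hand": 1}
    - {"xyz": [0,0,0],"twist": [0,0,0],"hand": 1}
    - {"xyz": [0,0,0.01],"twist": [0,0,0],"hand": 1}
    - {"xyz": [0,0,0.02],"twist": [0,0,0],"hand": 1}
    - {"xyz": [0,0,0.028],"twist": [0,0,0],"hand": 1}
    - {"xyz": [0,0,0.034],"twist": [0,0,0],"hand": 1}
    - {"xyz": [0,0,0.034],"twist": [0,0,0],"hand": 0.8}
    - {"xyz": [0,0,0.034],"twist": [0,0,0],"hand": 0.8}

```text
time: 5.3
tcp_pos: [0.526, 0.2947, -0.0206]
tool_rot: [-180.0, 0.0, 85.9]
force: [0.1, 0.1, 0.6]
finger_gap: 0.0682
```

Run:
```python
from h import *
s=env.observe();print(s["finger_gap"],s["force"],s["tcp_pos"])
p,d=vision.capture("side");W=cloud("side",d)
cv2.imwrite("pics/s3.png",cv2.resize(p[220:290,260:340],None,fx=8,fy=8,interpolation=3))
for sx in (-1,1):
    k=(abs(W[...,0]-.526-sx*.045)<.016)&(abs(W[...,1]-.297)<.03)&(W[...,2]>.006)&(W[...,2]<.06)
    X=W[k]
    for z in np.arange(.0,.06,.005):
        q=(X[:,2]>=z)&(X[:,2]<z+.005)
        if q.any(): print(sx,round(z,3),q.sum(),"x",np.round([X[q,0].min(),X[q,0].max()],3),"y",np.round([X[q,1].min(),np.median(X[q,1]),X[q,1].max()],3))
```

```text
0.06817672350888504 [0.12464809 0.08163809 0.60615613] [ 0.5260034   0.29470688 -0.02060789]
-1 0.02 1 x [0.486 0.486] y [0.301 0.301 0.301]
-1 0.025 1 x [0.485 0.485] y [0.309 0.309 0.309]
-1 0.03 4 x [0.48  0.489] y [0.306 0.308 0.31 ]
-1 0.035 9 x [0.476 0.489] y [0.296 0.306 0.311]
-1 0.04 5 x [0.478 0.491] y [0.303 0.308 0.31 ]
-1 0.045 9 x [0.477 0.491] y [0.294 0.307 0.31 ]
-1 0.05 7 x [0.477 0.491] y [0.302 0.307 0.31 ]
-1 0.055 5 x [0.479 0.491] y [0.304 0.307 0.311]
1 0.02 2 x [0.558 0.559] y [0.282 0.286 0.29 ]
1 0.025 5 x [0.559 0.567] y [0.282 0.302 0.304]
1 0.03 6 x [0.557 0.562] y [0.29  0.297 0.304]
1 0.035 9 x [0.558 0.571] y [0.289 0.302 0.307]
1 0.04 6 x [0.558 0.571] y [0.29  0.299 0.305]
1 0.045 8 x [0.557 0.57 ] y [0.287 0.299 0.306]
1 0.05 6 x [0.558 0.569] y [0.286 0.298 0.305]
1 0.055 8 x [0.557 0.571] y [0.286 0.298 0.305]
```

View pics/s3.png

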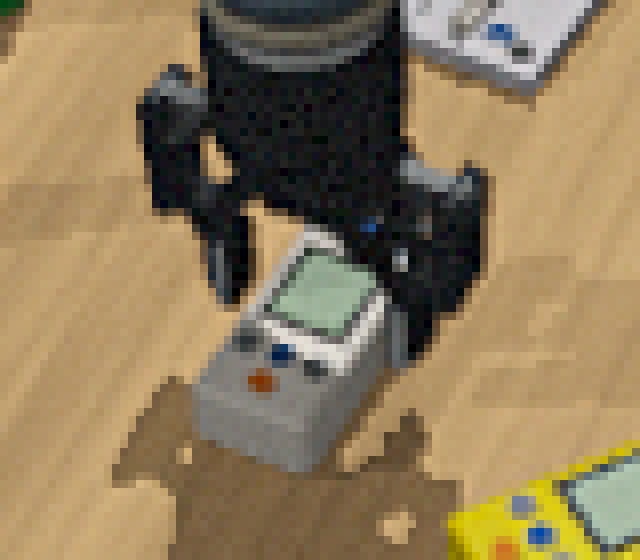

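The fingers straddle the meter midway (tips near z=0.021), the meter at crop (290,350). Close gently.

Request:
play_rows:
  increments:
    - {"xyz": [0,0,0.002],"twist": [0,0,0],"hand": 0.72}
    - {"xyz": [0,0,0.002],"twist": [0,0,0],"hand": 0.65}
    - {"xyz": [0,0,0.002],"twist": [0,0,0],"hand": 0.55}
    - {"xyz": [0,0,0.002],"twist": [0,0,0],"hand": 0.5}
    - {"xyz": [0,0,0.002],"twist": [0,0,0],"hand": 0.5}
    - {"xyz": [0,0,0.002],"twist": [0,0,0],"hand": 0.5}
  squeeze: 30

```text
time: 5.95
tcp_pos: [0.527, 0.2949, -0.0217]
tool_rot: [179.9, -0.0, 85.9]
force: [2.3, -0.9, 5.1]
finger_gap: 0.0512
```

Request:
play_rows:
  increments:
    - {"xyz": [0,0,-0.01],"twist": [0,0,0],"hand": 0.5}
    - {"xyz": [0,0,-0.03],"twist": [0,0,0],"hand": 0.5}
    - {"xyz": [0,0,-0.05],"twist": [0,0,0],"hand": 0.5}
    - {"xyz": [0,0,-0.06],"twist": [0,0,0],"hand": 0.5}
    - {"xyz": [0,0,-0.06],"twist": [0,0,0],"hand": 0.5}

```text
time: 6.45
tcp_pos: [0.5261, 0.295, 0.0386]
tool_rot: [179.9, -0.0, 85.9]
force: [0.2, -0.6, -2.7]
finger_gap: 0.0511
```

Run:
```python
from h import *
s=env.observe();print(s["finger_gap"],s["force"],s["tcp_pos"],s["tool_rot"])
for n in ("side","top"):
    p,d=vision.capture(n);W=cloud(n,d);np.save(f"pics/{n}4.npy",d);cv2.imwrite(f"pics/{n}4full.png",p)
    if n=="side": cv2.imwrite("pics/s4.png",cv2.resize(p[210:290,260:340],None,fx=7,fy=7,interpolation=3))
```

```text
0.05107802372809936 [ 0.24432904 -0.64531883 -2.69299713] [0.52610825 0.29498845 0.03860381] [ 1.79941444e+02 -4.78192885e-02  8.58751289e+01]
```

View pics/s4.png

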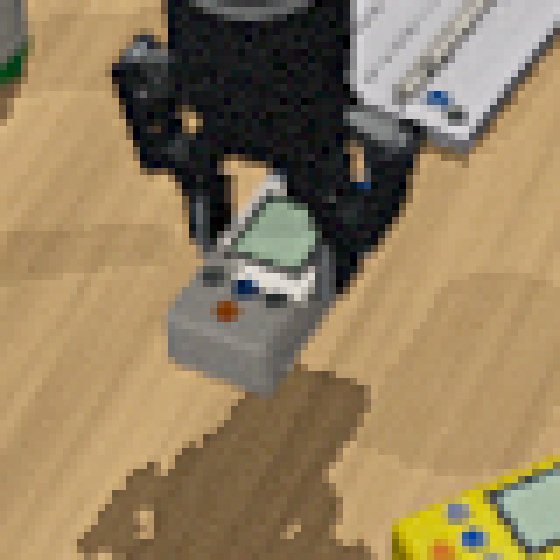

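Held and level, blue end leading. The three cameras agree on the jig to within about 1.5 mm once the wrist-camera bias is removed. Next stop is above the channel.

```bash
sed -i 's/^JC=.*/JC=np.array([.5575,-.0325,0]);JA=-97.5/' h.py
python3 - <<'E'
from h import *
print(jw(-.075,0,.04)); inc(jw(-.075,0,.04),82.5)
E
```

```text
[0.56728946 0.04185836 0.04      ]
xyz [-0.2484  0.06   -0.0029] twist [-0.0002  0.0002  0.0093] t 6.55 F [ 0.5  0.5 -2.8]
```

Request:
play_rows:
  increments:
    - {"xyz": [-0.03,0.008,-0.003],"twist": [0,0,0.009],"hand": 0.5}
    - {"xyz": [-0.07,0.018,-0.003],"twist": [0,0,0.009],"hand": 0.5}
    - {"xyz": [-0.11,0.028,-0.003],"twist": [0,0,0.009],"hand": 0.5}
    - {"xyz": [-0.15,0.038,-0.003],"twist": [0,0,0.009],"hand": 0.5}
    - {"xyz": [-0.19,0.047,-0.003],"twist": [0,0,0.009],"hand": 0.5}
    - {"xyz": [-0.22,0.054,-0.003],"twist": [0,0,0.009],"hand": 0.5}
    - {"xyz": [-0.24,0.058,-0.003],"twist": [0,0,0.009],"hand": 0.5}
    - {"xyz": [-0.248,0.06,-0.003],"twist": [0,0,0.009],"hand": 0.5}
    - {"xyz": [-0.248,0.06,-0.003],"twist": [0,0,0.009],"hand": 0.5}
    - {"xyz": [-0.248,0.06,-0.003],"twist": [0,0,0.009],"hand": 0.5}

```text
time: 7.55
tcp_pos: [0.5675, 0.0447, 0.0403]
tool_rot: [-179.9, -0.1, 82.7]
force: [-1.3, 0.2, -3.1]
finger_gap: 0.0509
```

Run:
```python
from h import *
inc(jw(-.075,0,.04),82.5)
m=vision.camera_model("wrist");p,d=vision.capture("wrist");cv2.imwrite("pics/w5.png",p)
t,dt=vision.capture("top");cv2.imwrite("pics/t5.png",t);np.save("pics/t5.npy",dt)
o=np.zeros((400,800,3),np.uint8)
o[:,:400]=cv2.resize(p[100:350,200:450],(400,400),interpolation=3)
o[:,400:]=cv2.resize(t[155:245,290:380],(400,400),interpolation=3);cv2.imwrite("pics/v5.png",o)
```

```text
xyz [-0.0029  0.0001  0.0003] twist [-0.0001 -0.0002  0.0006] t 7.55 F [-1.3  0.2 -3.1]
```

View pics/v5.png

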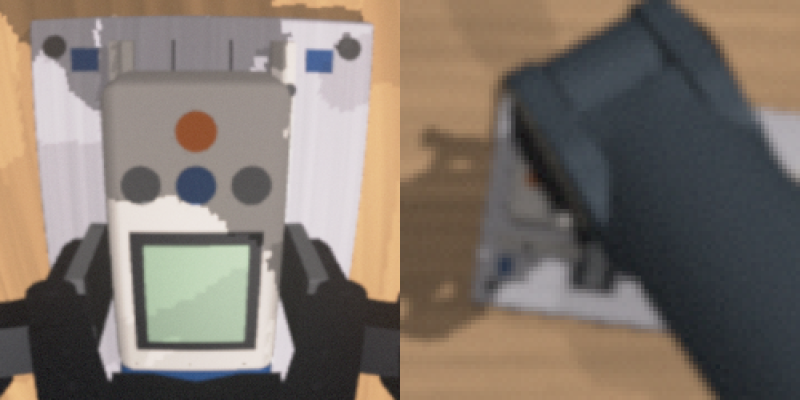

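Run:
```python
from h import *
m=vision.camera_model("wrist");f=lambda c,z:np.round(wj(wray(m,np.array(c)/1.6+[200,100],z))[0]*1000,1)
s=env.observe();print("tcp jig",wj(s["tcp_pos"]))
for n,c,z in (("line L",[174,55],.012),("line R",[231,55],.012),("plate L",[32,25],.012),("plate R",[371,25],.012),("rail L",[120,50],.022),("rail R",[286,50],.022),
 ("meter L back",[105,95],.092),("meter R back",[293,95],.092),("meter L fr",[119,340],.094),("meter R fr",[279,340],.094),("meter back",[199,76],.094)): print(n,f(c,z))
p=cv2.imread("pics/w5.png")
print(cv2.cvtColor(p,cv2.COLOR_BGR2GRAY)[130:138,255:400:1][::4])
```

```text
tcp jig [-7.82969770e-02 -5.20042365e-05  4.05564575e-02]
line L [-133.1   -8.7   12. ]
line R [-133.3   15.2   12. ]
plate L [-147.4  -70.2   12. ]
plate R [-148.6   76.2   12. ]
rail L [-136.1  -30.    22. ]
rail R [-136.6   36.7   22. ]
meter L back [-129.3  -23.7   92. ]
meter R back [-129.6   26.1   92. ]
meter L fr [-52.1 -23.6  94. ]
meter R fr [-52.2  27.2  94. ]
meter back [-134.5    1.1   94. ]
[[ 97  97  95  95  99 101 110 123 122 119 119 121 129 140 134 131 128 128
  121 117 121 136 142 141 142 144 139 134 127 124 128 132 134 137 136 136
  137 136 133 136 134 136 133 136 137 135 136 136 134 133 132 126 108  94
  117 133 136 137 131 132 130 135 137 135 134 132 132 135 134 135 135 135
  134 134 131 134 135 132 137 136 136 134 134 136 137 138 136 130 106  94
  110 131 138 136 136 137 137 134 136 135 136 138 138 137 136 132 130 133
  133 128 121 120 117 113 105 112 116 118 119 121 118 123 142 174 216 227
  229 229 229 225 223 221 218 220 218 207 188 178 179 182 182 185 191 193
  194]
 [ 70  70  68  72  69  79 103 124 121 118 115 117 125 137 147 146 140 127
  121 117 122 132 139 143 143 142 144 137 127 127 130 130 136 136 137 134
  136 136 136 134 133 134 136 133 134 138 139 135 136 133 133 127 106  94
  115 132 139 135 134 133 133 132 134 132 132 134 136 135 133 135 136 135
  135 133 134 132 135 137 138 135 134 135 135 137 135 139 136 128 109  97
  114 134 139 139 136 136 136 137 137 136 139 135 137 139 136 134 132 133
  131 130 127 125 118 107 106 108 116 118 116 118 119 128 142 171 215 225
  229 229 230 226 223 219 218 219 214 190 142 107  98 100  98  99  98 100
  101]]
```

Wrist view: the floor lines at crop (174,55) and (231,55) put the channel centre about 1 mm to +y of the meter, and they are parallel. Shift 1 mm and lower.

Request:
play_rows:
  increments:
    - {"xyz": [0,0.001,0.01],"twist": [0,0,0],"hand": 0.5}
    - {"xyz": [0,0.001,0.022],"twist": [0,0,0],"hand": 0.5}
    - {"xyz": [0,0.001,0.032],"twist": [0,0,0],"hand": 0.5}
    - {"xyz": [0,0.001,0.036],"twist": [0,0,0],"hand": 0.5}
    - {"xyz": [0,0.001,0.038],"twist": [0,0,0],"hand": 0.5}
    - {"xyz": [0,0.001,0.038],"twist": [0,0,0],"hand": 0.5}

```text
time: 8.25
tcp_pos: [0.5689, 0.0429, 0.0023]
tool_rot: [-180.0, 0.0, 82.6]
force: [-1.1, -0.2, -2.5]
finger_gap: 0.0513
```

Request:
play_rows:
  increments:
    - {"xyz": [0,0,0.001],"twist": [0,0,0],"hand": 0.5}
    - {"xyz": [0,0,0.002],"twist": [0,0,0],"hand": 0.5}
    - {"xyz": [0,0,0.003],"twist": [0,0,0],"hand": 0.5}
    - {"xyz": [0,0,0.004],"twist": [0,0,0],"hand": 0.5}

```text
time: 8.65
tcp_pos: [0.5692, 0.0427, -0.0013]
tool_rot: [180.0, 0.0, 82.6]
force: [-0.2, 0.8, -2.7]
finger_gap: 0.0512
```

Request:
play_rows:
  increments:
    - {"xyz": [0,0,0.001],"twist": [0,0,0],"hand": 0.5}
    - {"xyz": [0,0,0.002],"twist": [0,0,0],"hand": 0.5}
    - {"xyz": [0,0,0.003],"twist": [0,0,0],"hand": 0.5}

```text
time: 8.95
tcp_pos: [0.5691, 0.0428, -0.0045]
tool_rot: [180.0, 0.0, 82.6]
force: [0.5, 0.4, -2.8]
finger_gap: 0.0509
```

Request:
play_rows:
  increments:
    - {"xyz": [0,0,0.001],"twist": [0,0,0],"hand": 0.5}
    - {"xyz": [0,0,0.002],"twist": [0,0,0],"hand": 0.5}
    - {"xyz": [0,0,0.003],"twist": [0,0,0],"hand": 0.5}

```text
time: 9.25
tcp_pos: [0.5691, 0.0428, -0.0075]
tool_rot: [180.0, 0.0, 82.6]
force: [-0.6, 0.7, -2.4]
finger_gap: 0.0515
```

Request:
play_rows:
  increments:
    - {"xyz": [0,0,0.0005],"twist": [0,0,0],"hand": 0.5}
    - {"xyz": [0,0,0.001],"twist": [0,0,0],"hand": 0.5}
    - {"xyz": [0,0,0.0015],"twist": [0,0,0],"hand": 0.5}

```text
time: 9.55
tcp_pos: [0.5691, 0.0428, -0.0089]
tool_rot: [180.0, 0.0, 82.6]
force: [-0.1, 0.4, -2.8]
finger_gap: 0.0514
```

Request:
play_rows:
  increments:
    - {"xyz": [0,0,0.0005],"twist": [0,0,0],"hand": 0.5}
    - {"xyz": [0,0,0.0005],"twist": [0,0,0],"hand": 0.5}

```text
time: 9.75
tcp_pos: [0.569, 0.0428, -0.0095]
tool_rot: [-180.0, 0.0, 82.6]
force: [-0.2, 0.8, -2.2]
finger_gap: 0.0513
```

Request:
play_rows:
  increments:
    - {"xyz": [0,0,0.0005],"twist": [0,0,0],"hand": 0.5}
    - {"xyz": [0,0,0.0005],"twist": [0,0,0],"hand": 0.5}

```text
time: 9.95
tcp_pos: [0.5691, 0.0428, -0.0097]
tool_rot: [180.0, 0.0, 82.6]
force: [-0.3, 0.1, -0.4]
finger_gap: 0.0511
```

Request:
play_rows:
  increments:
    - {"xyz": [0,0,0.0005],"twist": [0,0,0],"hand": 0.5}
    - {"xyz": [0,0,0.0005],"twist": [0,0,0],"hand": 0.5}

```text
time: 10.15
tcp_pos: [0.5692, 0.0428, -0.0097]
tool_rot: [180.0, 0.0, 82.6]
force: [-3.4, -0.9, 3.3]
finger_gap: 0.0514
```

On the floor at TCP z = -0.0097 (soft contact, about 6 N). Ease off 0.5 mm and slide along jig +x, which is tool -x.

Request:
play_rows:
  increments:
    - {"xyz": [0,0,-0.0005],"twist": [0,0,0],"hand": 0.5}
    - {"xyz": [-0.004,0,-0.0005],"twist": [0,0,0],"hand": 0.5}
    - {"xyz": [-0.009,0,-0.0005],"twist": [0,0,0],"hand": 0.5}
    - {"xyz": [-0.014,0,-0.0005],"twist": [0,0,0],"hand": 0.5}
    - {"xyz": [-0.019,0,-0.0005],"twist": [0,0,0],"hand": 0.5}
    - {"xyz": [-0.024,0,-0.0005],"twist": [0,0,0],"hand": 0.5}
    - {"xyz": [-0.029,0,-0.0005],"twist": [0,0,0],"hand": 0.5}
    - {"xyz": [-0.033,0,-0.0005],"twist": [0,0,0],"hand": 0.5}
    - {"xyz": [-0.035,0,-0.0005],"twist": [0,0,0],"hand": 0.5}

```text
time: 11.05
tcp_pos: [0.5648, 0.0077, -0.0097]
tool_rot: [180.0, -0.0, 82.6]
force: [0.3, 2.5, 1.5]
finger_gap: 0.0513
```

Run:
```python
from h import *
s=env.observe();print(wj(s["tcp_pos"]),s["tool_rot"],s["force"])
```

```text
[-0.040831    0.00196246 -0.00971937] [ 1.79967898e+02 -1.06733004e-02  8.26019958e+01] [0.33612071 2.48129296 1.53247127]
```

Request:
play_rows:
  increments:
    - {"xyz": [-0.002,0,0],"twist": [0,0,0],"hand": 0.5}
    - {"xyz": [-0.004,-0.0002,0],"twist": [0,0,0],"hand": 0.5}
    - {"xyz": [-0.006,-0.0003,0],"twist": [0,0,0],"hand": 0.5}
    - {"xyz": [-0.008,-0.0004,0],"twist": [0,0,0],"hand": 0.5}
    - {"xyz": [-0.01,-0.0005,0],"twist": [0,0,0],"hand": 0.5}
    - {"xyz": [-0.012,-0.0005,0],"twist": [0,0,0],"hand": 0.5}
    - {"xyz": [-0.014,-0.0005,0],"twist": [0,0,0],"hand": 0.5}

```text
time: 11.75
tcp_pos: [0.5624, -0.0056, -0.0097]
tool_rot: [180.0, -0.0, 82.6]
force: [-0.0, 3.0, 4.2]
finger_gap: 0.0512
```

Request:
play_rows:
  increments:
    - {"xyz": [-0.001,0,0],"twist": [0,0,0],"hand": 0.5}
    - {"xyz": [-0.002,0,0],"twist": [0,0,0],"hand": 0.5}
    - {"xyz": [-0.003,0,0],"twist": [0,0,0],"hand": 0.5}
    - {"xyz": [-0.004,0,0],"twist": [0,0,0],"hand": 0.5}

```text
time: 12.15
tcp_pos: [0.5619, -0.0095, -0.0097]
tool_rot: [180.0, -0.0, 82.6]
force: [-0.7, 3.7, 4.4]
finger_gap: 0.0512
```

Request:
play_rows:
  increments:
    - {"xyz": [-0.001,0,-0.0003],"twist": [0,0,0],"hand": 0.5}
    - {"xyz": [-0.002,0,-0.0003],"twist": [0,0,0],"hand": 0.5}
    - {"xyz": [-0.003,0,-0.0003],"twist": [0,0,0],"hand": 0.5}

```text
time: 12.45
tcp_pos: [0.5612, -0.013, -0.0097]
tool_rot: [-180.0, 0.0, 82.6]
force: [1.6, 2.7, 2.9]
finger_gap: 0.0511
```

Request:
play_rows:
  increments:
    - {"xyz": [-0.001,0,0],"twist": [0,0,0],"hand": 0.5}
    - {"xyz": [-0.002,0,0],"twist": [0,0,0],"hand": 0.5}

```text
time: 12.65
tcp_pos: [0.5609, -0.0149, -0.0097]
tool_rot: [-180.0, 0.0, 82.6]
force: [0.6, 2.7, 2.1]
finger_gap: 0.0512
```

Request:
play_rows:
  increments:
    - {"xyz": [-0.001,0,0],"twist": [0,0,0],"hand": 0.5}
    - {"xyz": [-0.0015,0,0],"twist": [0,0,0],"hand": 0.5}

```text
time: 12.85
tcp_pos: [0.5608, -0.0158, -0.0097]
tool_rot: [-180.0, -0.0, 82.6]
force: [0.6, 4.1, 0.4]
finger_gap: 0.0516
```

Request:
play_rows:
  increments:
    - {"xyz": [-0.0005,0,0],"twist": [0,0,0],"hand": 0.5}
    - {"xyz": [-0.001,0,0],"twist": [0,0,0],"hand": 0.5}

```text
time: 13.05
tcp_pos: [0.5608, -0.0157, -0.0097]
tool_rot: [180.0, -0.1, 82.6]
force: [0.6, 6.4, 0.3]
finger_gap: 0.0515
```

Request:
play_rows:
  increments:
    - {"xyz": [-0.0005,0,0],"twist": [0,0,0],"hand": 0.5}
    - {"xyz": [-0.0005,0,0],"twist": [0,0,0],"hand": 0.5}

```text
time: 13.25
tcp_pos: [0.5608, -0.0157, -0.0097]
tool_rot: [180.0, -0.2, 82.7]
force: [1.3, 7.5, -0.6]
finger_gap: 0.0512
```

Stopped rigidly at jig x ≈ -17 (contact end ≈ +38, matching the stop seen at about 39). Press a touch more, ease off while keeping contact, then open.

Request:
play_rows:
  increments:
    - {"xyz": [-0.0005,0,0],"twist": [0,0,0],"hand": 0.5}
    - {"xyz": [-0.0005,0,0],"twist": [0,0,0],"hand": 0.5}
    - {"xyz": [-0.0005,0,0],"twist": [0,0,0],"hand": 0.5}

```text
time: 13.55
tcp_pos: [0.5608, -0.0156, -0.0097]
tool_rot: [180.0, -0.2, 82.7]
force: [2.3, 7.9, -0.9]
finger_gap: 0.0515
```

Request:
play_rows:
  increments:
    - {"xyz": [0.0008,0,0],"twist": [0,0,0],"hand": 0.5}
    - {"xyz": [0.0008,0,0],"twist": [0,0,0],"hand": 0.62}
    - {"xyz": [0.0008,0,0],"twist": [0,0,0],"hand": 0.7}
    - {"xyz": [0.0008,0,0],"twist": [0,0,0],"hand": 0.8}
    - {"xyz": [0.0008,0,0],"twist": [0,0,0],"hand": 0.8}
    - {"xyz": [0.0008,0,0],"twist": [0,0,0],"hand": 0.8}

```text
time: 14.15
tcp_pos: [0.5606, -0.0179, -0.0097]
tool_rot: [-180.0, 0.0, 82.6]
force: [1.1, -0.4, 0.6]
finger_gap: 0.0681
```

Request:
play_rows:
  increments:
    - {"xyz": [0,0,-0.01],"twist": [0,0,0],"hand": 0.8}
    - {"xyz": [0,0,-0.03],"twist": [0,0,0],"hand": 0.8}
    - {"xyz": [0.01,0,-0.07],"twist": [0,0,0],"hand": 0.8}
    - {"xyz": [0.04,0,-0.12],"twist": [0,0,0],"hand": 0}
    - {"xyz": [0.06,0,-0.16],"twist": [0,0,0],"hand": 0}
    - {"xyz": [0.06,0,-0.19],"twist": [0,0,0],"hand": 0}
    - {"xyz": [0.06,0,-0.2],"twist": [0,0,0],"hand": 0}
    - {"xyz": [0.06,0,-0.2],"twist": [0,0,0],"hand": 0}
    - {"xyz": [0.06,0,-0.2],"twist": [0,0,0],"hand": 0}

```text
time: 15.05
tcp_pos: [0.5675, 0.0411, 0.1893]
tool_rot: [-179.9, 0.1, 82.6]
force: [-0.4, -0.2, -1.2]
finger_gap: -0.0003
```

Run:
```python
from h import *
s=env.observe();print(wj(s["tcp_pos"]),s["tool_rot"],s["finger_gap"])
p,d=vision.capture("side");np.save("pics/s6.npy",d)
w,dw=vision.capture("wrist");cv2.imwrite("pics/w6.png",w)
o=np.zeros((420,800,3),np.uint8)
o[:,:400]=cv2.resize(p[130:235,280:380],(400,420),interpolation=3)
o[:400,400:]=cv2.resize(w[120:320,220:420],(400,400),interpolation=3);cv2.imwrite("pics/v6.png",o)
W=cloud("side",d);k=(W[...,2]>.03)&(abs(W[...,0]-s["tcp_pos"][0])<.03)&(abs(W[...,1]-s["tcp_pos"][1])<.03)&(W[...,2]>s["tcp_pos"][2]-.02)
print("tip z est",np.sort(W[k][:,2])[:8], s["tcp_pos"][2]); X=W[k&(W[...,2]<s["tcp_pos"][2]+.06)];print(X.min(0),X.max(0))
```

```text
[-0.07425224  0.00033703  0.18926575] [-1.79890179e+02  6.82441088e-02  8.25660052e+01] -0.0002525162985956521
tip z est [0.22630512 0.22660807 0.22726781 0.2301742  0.2305986  0.23120832
 0.23131748 0.23161964] 0.1892657458390564
[0.55270678 0.03876076 0.22630512] [0.58122681 0.05507659 0.24902072]
```

View pics/v6.png

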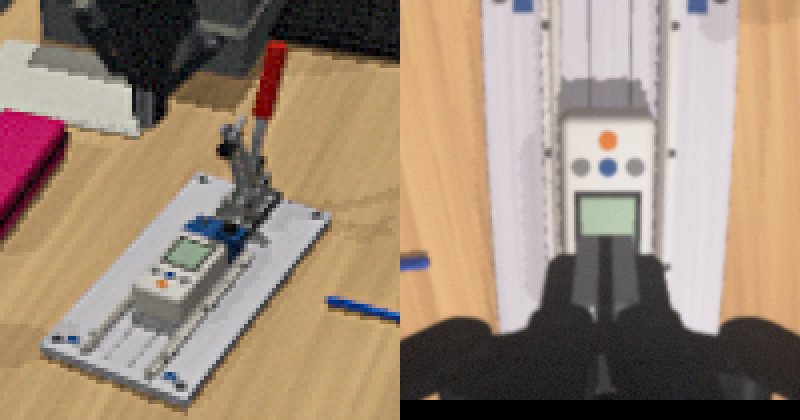

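Both views show the meter square in the channel, blue end against the stop, clamp open with its red handle up. The shut fingertips sit about 36 mm above the reported TCP. Now to the handle.

Run:
```python
from h import *
inc(jw(.124,.001,.160),82.5)
inc(jw(.124,.001,.139),82.5)
inc(jw(.139,.001,.116),82.5)
```

```text
xyz [-0.1982  0.0008  0.0287] twist [-0.0006  0.0002  0.0002] t 15.15 F [-0.2  0.3  0.5]
xyz [-0.1982  0.0009  0.0497] twist [-0.0006  0.0002  0.0002] t 15.15 F [-0.2  0.3  0.5]
xyz [-0.2132  0.001   0.0727] twist [-0.0006  0.0002  0.0002] t 15.15 F [-0.2  0.3  0.5]
```

Request:
play_rows:
  increments:
    - {"xyz": [-0.03,0,0],"twist": [0,0,0],"hand": 0}
    - {"xyz": [-0.07,0,0.01],"twist": [0,0,0],"hand": 0}
    - {"xyz": [-0.11,0,0.02],"twist": [0,0,0],"hand": 0}
    - {"xyz": [-0.15,0.001,0.028],"twist": [0,0,0],"hand": 0}
    - {"xyz": [-0.18,0.001,0.028],"twist": [0,0,0],"hand": 0}
    - {"xyz": [-0.198,0.001,0.034],"twist": [0,0,0],"hand": 0}
    - {"xyz": [-0.198,0.001,0.044],"twist": [0,0,0],"hand": 0}
    - {"xyz": [-0.198,0.001,0.05],"twist": [0,0,0],"hand": 0}
    - {"xyz": [-0.198,0.001,0.05],"twist": [0,0,0],"hand": 0}

```text
time: 16.05
tcp_pos: [0.5435, -0.1516, 0.139]
tool_rot: [-179.9, -0.1, 82.8]
force: [-0.0, -0.2, -0.4]
finger_gap: 0.0
```

Run:
```python
from h import *
s=env.observe();print(wj(s["tcp_pos"]),s["tool_rot"],s["force"],s["time"])
p,d=vision.capture("side");W=cloud("side",d);J=wj(W)
h=cv2.cvtColor(p,cv2.COLOR_BGR2HSV);red=((h[...,0]<8)|(h[...,0]>174))&(h[...,1]>150)&(J[...,0]>.1)&(J[...,0]<.25)&(abs(J[...,1])<.05)&(J[...,2]>.04)
X=J[red];print("red",red.sum(),X.min(0).round(3),X.max(0).round(3));e,w=np.linalg.eigh(np.cov(X.T));print(w[:,2])
k=(J[...,2]>.15)&(J[...,2]<.2)&(abs(J[...,0]-.124)<.03)&(abs(J[...,1])<.03)&~red;X=J[k];print("fingers",k.sum(),X.min(0).round(3),X.max(0).round(3))
cv2.imwrite("pics/v7.png",cv2.resize(p[90:210,290:400],None,fx=5,fy=5,interpolation=3))
```

```text
[0.11988794 0.00161716 0.13900193] [-1.79857199e+02 -9.85166889e-02  8.28347148e+01] [-0.0081189  -0.22879874 -0.35908274] 16.05
red 85 [ 0.102 -0.037  0.111] [0.167 0.011 0.314]
[-0.09723611 -0.13782919  0.98567147]
fingers 34 [ 0.105 -0.013  0.176] [0.123 0.013 0.2  ]
```

View pics/v7.png

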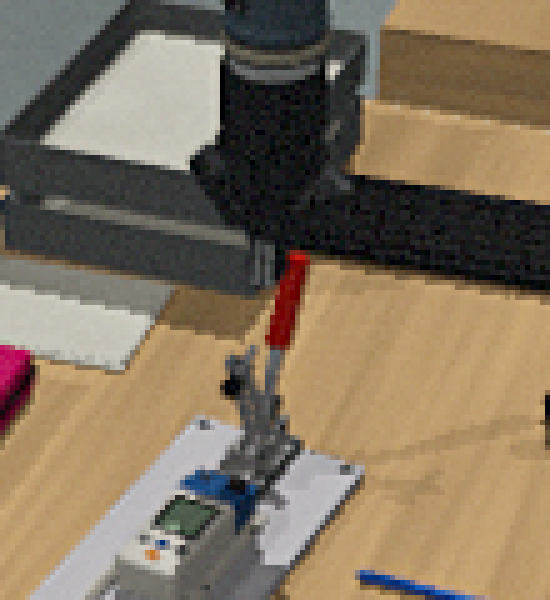

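Request:
play_rows:
  increments:
    - {"xyz": [-0.008,0,0.01],"twist": [0,0,0],"hand": 0}
    - {"xyz": [-0.014,0,0.02],"twist": [0,0,0],"hand": 0}
    - {"xyz": [-0.02,0,0.025],"twist": [0,0,0],"hand": 0}
    - {"xyz": [-0.025,0,0.027],"twist": [0,0,0],"hand": 0}
    - {"xyz": [-0.03,0,0.029],"twist": [0,0,0],"hand": 0}

```text
time: 16.6
tcp_pos: [0.5398, -0.1825, 0.1114]
tool_rot: [-179.9, -0.1, 82.7]
force: [-1.7, 4.6, 4.1]
finger_gap: -0.0002
```

Request:
play_rows:
  increments:
    - {"xyz": [-0.005,0,0.002],"twist": [0,0,0],"hand": 0}
    - {"xyz": [-0.01,0,0.004],"twist": [0,0,0],"hand": 0}
    - {"xyz": [-0.016,0,0.007],"twist": [0,0,0],"hand": 0}

```text
time: 16.9
tcp_pos: [0.5378, -0.1971, 0.1047]
tool_rot: [-179.9, -0.2, 82.7]
force: [-2.4, 7.9, 4.2]
finger_gap: 0.0
```

```bash
cat > red.py <<'E'
from h import *
s=env.observe();print("tcp",wj(s["tcp_pos"]).round(4),s["force"].round(1),s["time"])
for n in ("side","top"):
    p,d=vision.capture(n);J=wj(cloud(n,d));cv2.imwrite(f"pics/{n}_{s['time']:.2f}.png",p)
    h=cv2.cvtColor(p,cv2.COLOR_BGR2HSV);red=((h[...,0]<8)|(h[...,0]>172))&(h[...,1]>140)&(h[...,2]>60)&(J[...,0]>.1)&(J[...,0]<.26)&(abs(J[...,1])<.03)&(J[...,2]>.03)&(J[...,2]<.19)
    X=J[red]
    if len(X)>5:
        e,w=np.linalg.eigh(np.cov(X[:,[0,2]].T));a=w[:,1];print(n,len(X),X.min(0).round(3),X.max(0).round(3),"angle",np.degrees(np.arctan2(a[1],a[0])).round(1))
E
python3 red.py
```

```text
tcp [0.1658 0.002  0.1047] [-2.4  7.9  4.2] 16.9
side 49 [ 0.144 -0.026  0.106] [0.189 0.01  0.186] angle 61.3
top 32 [ 0.15  -0.008  0.106] [0.164 0.006 0.124] angle 56.0
```

Request:
play_rows:
  increments:
    - {"xyz": [-0.003,0,0.003],"twist": [0,0,0],"hand": 0}
    - {"xyz": [-0.006,0,0.007],"twist": [0,0,0],"hand": 0}
    - {"xyz": [-0.009,0,0.01],"twist": [0,0,0],"hand": 0}
    - {"xyz": [-0.011,0,0.014],"twist": [0,0,0],"hand": 0}

```text
time: 17.4
tcp_pos: [0.5365, -0.2104, 0.0915]
tool_rot: [-180.0, 0.0, 82.6]
force: [-4.0, 4.9, 7.1]
finger_gap: -0.0
```

```bash
python3 red.py
```

```text
tcp [0.1791 0.0024 0.0915] [-4.   4.9  7.1] 17.4
side 52 [ 0.148 -0.015  0.099] [0.206 0.01  0.151] angle -136.1
top 48 [ 0.156 -0.008  0.101] [0.176 0.008 0.117] angle -143.9
```

Request:
play_rows:
  increments:
    - {"xyz": [-0.0015,-0.001,0.004],"twist": [0,0,0],"hand": 0}
    - {"xyz": [-0.003,-0.001,0.008],"twist": [0,0,0],"hand": 0}
    - {"xyz": [-0.004,-0.001,0.012],"twist": [0,0,0],"hand": 0}
    - {"xyz": [-0.005,-0.001,0.016],"twist": [0,0,0],"hand": 0}

```text
time: 17.9
tcp_pos: [0.5357, -0.2167, 0.0744]
tool_rot: [179.9, 0.1, 82.6]
force: [-0.5, -0.3, 1.1]
finger_gap: -0.0
```

```bash
python3 red.py
```

```text
tcp [0.1855 0.0024 0.0744] [-0.5 -0.3  1.1] 17.9
side 52 [ 0.151 -0.015  0.089] [0.212 0.01  0.143] angle -145.5
top 51 [ 0.156 -0.008  0.091] [0.176 0.007 0.103] angle -161.8
```

Request:
play_rows:
  increments:
    - {"xyz": [-0.001,0,0.003],"twist": [0,0,0],"hand": 0}
    - {"xyz": [-0.002,0,0.006],"twist": [0,0,0],"hand": 0}
    - {"xyz": [-0.003,0,0.009],"twist": [0,0,0],"hand": 0}
    - {"xyz": [-0.003,0,0.012],"twist": [0,0,0],"hand": 0}

```text
time: 18.4
tcp_pos: [0.5346, -0.2189, 0.0621]
tool_rot: [-180.0, 0.0, 82.6]
force: [-0.5, -2.1, 3.8]
finger_gap: 0.0002
```

```bash
python3 red.py
```

```text
tcp [0.1878 0.0016 0.0621] [-0.5 -2.1  3.8] 18.4
side 46 [ 0.147 -0.015  0.082] [0.221 0.01  0.127] angle -160.1
top 53 [ 0.157 -0.007  0.084] [0.18  0.008 0.097] angle -162.4
```

Request:
play_rows:
  increments:
    - {"xyz": [0,0,0.002],"twist": [0,0,0],"hand": 0}
    - {"xyz": [-0.001,0,0.004],"twist": [0,0,0],"hand": 0}
    - {"xyz": [-0.001,0,0.006],"twist": [0,0,0],"hand": 0}
    - {"xyz": [-0.001,0,0.008],"twist": [0,0,0],"hand": 0}

```text
time: 18.9
tcp_pos: [0.5348, -0.2202, 0.0556]
tool_rot: [180.0, 0.1, 82.6]
force: [-3.6, -0.8, 9.7]
finger_gap: 0.0002
```

Request:
play_rows:
  increments:
    - {"xyz": [0,0,0.002],"twist": [0,0,0],"hand": 0}
    - {"xyz": [0,0,0.004],"twist": [0,0,0],"hand": 0}
    - {"xyz": [0,0,0.006],"twist": [0,0,0],"hand": 0}

```text
time: 19.2
tcp_pos: [0.5346, -0.2213, 0.0497]
tool_rot: [180.0, 0.2, 82.6]
force: [-2.4, -2.5, 8.7]
finger_gap: -0.0001
```

```bash
python3 red.py
```

```text
tcp [0.1902 0.002  0.0497] [-2.4 -2.5  8.7] 19.2
side 44 [ 0.151 -0.015  0.075] [0.216 0.008 0.113] angle -164.4
top 55 [ 0.158 -0.008  0.075] [0.181 0.007 0.087] angle -168.6
```

Request:
play_rows:
  increments:
    - {"xyz": [0,0,0.002],"twist": [0,0,0],"hand": 0}
    - {"xyz": [0,0,0.004],"twist": [0,0,0],"hand": 0}
    - {"xyz": [0,0,0.006],"twist": [0,0,0],"hand": 0}

```text
time: 19.6
tcp_pos: [0.5349, -0.221, 0.0431]
tool_rot: [179.9, 0.1, 82.6]
force: [-0.3, -2.4, 2.9]
finger_gap: -0.0
```

Request:
play_rows:
  increments:
    - {"xyz": [0,0,0.002],"twist": [0,0,0],"hand": 0}
    - {"xyz": [0,0,0.004],"twist": [0,0,0],"hand": 0}
    - {"xyz": [0,0,0.006],"twist": [0,0,0],"hand": 0}

```text
time: 19.9
tcp_pos: [0.5344, -0.219, 0.0359]
tool_rot: [-180.0, -0.0, 82.7]
force: [0.6, 0.0, -0.0]
finger_gap: 0.0003
```

```bash
python3 red.py
```

```text
tcp [0.1879 0.0015 0.0359] [ 0.6  0.  -0. ] 19.9
side 43 [ 0.152 -0.015  0.06 ] [0.226 0.007 0.089] angle 178.2
top 53 [ 0.159 -0.01   0.061] [0.18  0.008 0.07 ] angle 178.5
```

It snapped over, and the handle measures about -1.7°. A gentle confirming press to the stop:

Request:
play_rows:
  increments:
    - {"xyz": [0,0,0.001],"twist": [0,0,0],"hand": 0}
    - {"xyz": [0,0,0.002],"twist": [0,0,0],"hand": 0}
    - {"xyz": [0,0,0.003],"twist": [0,0,0],"hand": 0}

```text
time: 20.3
tcp_pos: [0.5347, -0.2196, 0.0333]
tool_rot: [180.0, -0.0, 82.6]
force: [-0.4, -0.1, 0.3]
finger_gap: 0.0005
```

Request:
play_rows:
  increments:
    - {"xyz": [0,0,0.001],"twist": [0,0,0],"hand": 0}
    - {"xyz": [0,0,0.0015],"twist": [0,0,0],"hand": 0}

```text
time: 20.5
tcp_pos: [0.5345, -0.2196, 0.0318]
tool_rot: [-180.0, 0.0, 82.6]
force: [-0.8, -0.0, 0.2]
finger_gap: 0.0
```

Request:
play_rows:
  increments:
    - {"xyz": [0,0,0.0007],"twist": [0,0,0],"hand": 0}
    - {"xyz": [0,0,0.0014],"twist": [0,0,0],"hand": 0}

```text
time: 20.7
tcp_pos: [0.5346, -0.2197, 0.0305]
tool_rot: [180.0, 0.0, 82.6]
force: [0.5, -0.8, 0.2]
finger_gap: 0.0005
```

Request:
play_rows:
  increments:
    - {"xyz": [0,0,0.0007],"twist": [0,0,0],"hand": 0}
    - {"xyz": [0,0,0.0012],"twist": [0,0,0],"hand": 0}

```text
time: 20.9
tcp_pos: [0.5346, -0.2197, 0.0293]
tool_rot: [180.0, 0.0, 82.6]
force: [-0.5, 0.1, -0.7]
finger_gap: 0.0003
```

Request:
play_rows:
  increments:
    - {"xyz": [0,0,0.0007],"twist": [0,0,0],"hand": 0}
    - {"xyz": [0,0,0.0014],"twist": [0,0,0],"hand": 0}

```text
time: 21.1
tcp_pos: [0.5347, -0.2197, 0.0284]
tool_rot: [-180.0, 0.0, 82.6]
force: [-2.4, -0.0, 7.5]
finger_gap: -0.0003
```

Request:
play_rows:
  increments:
    - {"xyz": [0,0,0.0007],"twist": [0,0,0],"hand": 0}
    - {"xyz": [0,0,0.0012],"twist": [0,0,0],"hand": 0}

```text
time: 21.3
tcp_pos: [0.5347, -0.2198, 0.028]
tool_rot: [-180.0, 0.1, 82.6]
force: [-3.8, 0.7, 12.2]
finger_gap: 0.0001
```

Firm on its stop at 12 N. Let go: lift clear, then check.

Request:
play_rows:
  increments:
    - {"xyz": [0,0,-0.01],"twist": [0,0,0],"hand": 0}
    - {"xyz": [0,0,-0.04],"twist": [0,0,0],"hand": 0}
    - {"xyz": [0,0,-0.08],"twist": [0,0,0],"hand": 0}
    - {"xyz": [-0.03,0,-0.12],"twist": [0,0,0],"hand": 0}
    - {"xyz": [-0.08,0,-0.16],"twist": [0,0,0],"hand": 0}
    - {"xyz": [-0.11,0,-0.2],"twist": [0,0,0],"hand": 0}
    - {"xyz": [-0.12,0,-0.22],"twist": [0,0,0],"hand": 0}
    - {"xyz": [-0.12,0,-0.22],"twist": [0,0,0],"hand": 0}
    - {"xyz": [-0.12,0,-0.22],"twist": [0,0,0],"hand": 0}

```text
time: 22.2
tcp_pos: [0.5192, -0.3387, 0.2471]
tool_rot: [179.9, 0.0, 82.6]
force: [0.4, 0.1, -1.2]
finger_gap: 0.0
```

```bash
python3 red.py
python3 - <<'E'
from h import *
p,d=vision.capture("side");w,_=vision.capture("top")
o=np.zeros((450,800,3),np.uint8)
o[:,:400]=cv2.resize(p[130:240,280:378],(400,450),interpolation=3)
o[:450,400:]=cv2.resize(w[160:250,300:380],(400,450),interpolation=3);cv2.imwrite("pics/v8.png",o)
W=cloud("top",_);J=wj(W);k=(J[...,2]>.036)&(J[...,2]<.05)&(J[...,0]>-.09)&(J[...,0]<.03)&(abs(J[...,1])<.035)
print("meter",wj(np.r_[cv2.minAreaRect(W[k][:,:2].astype(np.float32))[0],.04]),cv2.minAreaRect(W[k][:,:2].astype(np.float32)),np.median(J[k][:,2]))
a=cv2.imread("pics/top0.png").astype(int);b=np.abs(a-w.astype(int)).max(2)
W0=cloud("top",np.load("pics/top0.npy"))
dz=(np.abs(W0[...,2]-W[...,2])>.008).astype(np.uint8);n,l,st,c=cv2.connectedComponentsWithStats(dz)
print([(st[i].tolist()) for i in range(1,n) if st[i,4]>25])
E
```

```text
tcp [0.3085 0.002  0.2471] [ 0.4  0.1 -1.2] 22.2
side 47 [ 0.153 -0.01   0.059] [0.223 0.01  0.071] angle 177.9
top 178 [ 0.16  -0.01   0.056] [0.226 0.01  0.071] angle 178.4
meter [-0.01962817 -0.00194785  0.04      ] ((0.5581308007240295, -0.012785501778125763), (0.09921339899301529, 0.05184413492679596), 82.62592315673828) 0.04305553847616306
[[0, 0, 36, 40, 306], [52, 0, 18, 30, 98], [207, 0, 9, 10, 26], [338, 0, 14, 12, 46], [358, 0, 12, 9, 28], [387, 0, 33, 26, 177], [426, 0, 18, 17, 74], [460, 0, 13, 6, 26], [476, 0, 26, 16, 90], [491, 0, 16, 11, 32], [508, 0, 11, 7, 27], [544, 0, 17, 8, 49], [554, 0, 14, 19, 60], [605, 0, 12, 16, 48], [617, 1, 10, 15, 52], [96, 2, 30, 39, 266], [323, 2, 15, 23, 80], [40, 4, 10, 10, 32], [89, 4, 17, 11, 36], [131, 4, 12, 17, 48], [171, 5, 23, 17, 97], [236, 4, 9, 12, 37], [288, 5, 12, 12, 47], [302, 4, 15, 13, 47], [377, 5, 9, 11, 35], [73, 7, 16, 7, 26], [246, 7, 16, 18, 83], [500, 6, 23, 24, 92], [195, 8, 32, 21, 152], [363, 8, 10, 16, 45], [541, 9, 15, 17, 57], [0, 11, 8, 8, 27], [261, 10, 14, 13, 52], [335, 11, 12, 13, 43], [383, 10, 10, 1
[... 2133 characters left out ...]
11, 20, 50], [46, 80, 15, 9, 41], [67, 84, 12, 17, 43], [0, 87, 12, 9, 30], [0, 91, 31, 21, 137], [42, 92, 20, 30, 124], [632, 93, 8, 10, 26], [67, 102, 11, 18, 46], [0, 107, 27, 19, 134], [34, 106, 6, 15, 29], [15, 110, 30, 34, 153], [41, 111, 12, 12, 46], [627, 120, 12, 16, 56], [0, 134, 15, 21, 57], [23, 138, 10, 14, 31], [630, 145, 10, 8, 26], [10, 149, 18, 11, 50], [5, 159, 16, 11, 38], [506, 161, 134, 239, 18931], [17, 178, 8, 9, 27], [29, 180, 12, 19, 37], [16, 182, 20, 26, 94], [337, 192, 71, 24, 959], [2, 194, 12, 14, 45], [225, 202, 42, 22, 769], [2, 205, 19, 12, 48], [408, 204, 41, 16, 372], [26, 208, 14, 11, 48], [40, 211, 14, 13, 61], [55, 212, 12, 12, 40], [37, 320, 9, 15, 34]]
```

View pics/v8.png

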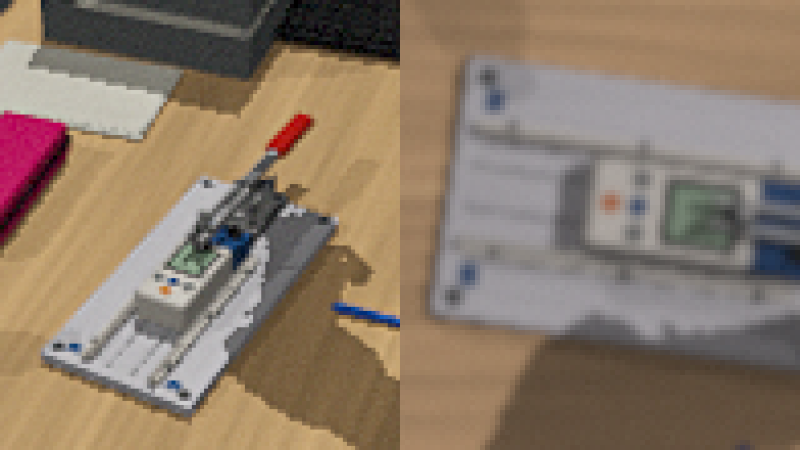

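```bash
python3 -c "
from cell import env,order
s=env.observe();print(s['time'],s['force'],abs(s['joint_velocities']).max());print(order.close_job())"
```

```text
22.4 [ 0.16048187  0.82246692 -0.24289508] 0.4614177167765272
the job is handed in; nothing more can be done
None
```

The meter is in the channel, screen up and fully home against the blue end stop, and the clamp is shut on it. I handed the job in at about 22.4 s of the 58 s allowed; no verdict is reported.

**What I did**
- I gripped the white meter, set it between the rails and slid it along. It stopped rigidly at about 8 N, with its contact end at jig x of about +38 mm.
- I let go, then pushed the red handle down with shut fingers at about 10 N at most. It snapped over centre, I confirmed the stop with a 12 N press, and lifted clear.

**Last checks**
- The handle measured 1.6 to 2.1° below level in the two cameras.
- The meter was square to the jig within about 0.2° and the black foot was on its top.
- Height differences from the start showed on the desk only at the jig, the handle, the meter's old place and the arm, so no bystander moved.

**What disagreed or could not be checked**
- **Fingertip position:** the fingertips sat about 36 mm (shut) to 48 mm (open) short of the reported TCP, against the stated 0 to 13 mm. I confirmed this by closing the fingers in the air above the meter, and corrected for it.
- **Camera agreement:** the cameras differed by a few mm. They put the meter's sideways position between about -2 and +1 mm, inside the 4 mm limit.
- **Pin and foot:** I did not read the home pin or the foot squeeze directly. I inferred them from the rigid stop and the closed clamp.

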